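Cover the three serving bowls with their own lids

TASK

The three washed serving bowls (large steel, medium steel, small ceramic ramekin) stand open on the stone: put on each the steel lid of its own size, one after another, starting with the large bowl, then the medium one, and the ramekin last. Set each lid down gently so that it sits level and fully home on the rim, and leave the bowls standing where they are. Do not disturb the green chutney box, the idli stand or the tongs.

Things in the scene. Friction and masses are not known exactly. Their poses are not given: they have to be found in the camera images.
- bowl_large: The large stainless steel serving bowl: 116 mm outer and 108 mm inner diameter at the rim, 60 mm high, about 450 g; circular open-topped, nearly straight-sided, wall 4 mm, floor 5 mm thick; origin at the centre of its underside, z up (yaw means nothing). Loose, stands empty on the stone.
- bowl_medium: The medium stainless steel serving bowl: 92 mm outer and 84 mm inner diameter at the rim, 52 mm high, about 320 g; circular open-topped, nearly straight-sided, wall 4 mm, floor 5 mm thick; origin at the centre of its underside, z up (yaw means nothing). Loose, stands empty on the stone.
- ramekin: The small white ceramic ramekin: 68 mm outer and 60 mm inner diameter at the rim, 44 mm high, about 220 g; circular open-topped, nearly straight-sided, wall 4 mm, floor 5 mm thick; origin at the centre of its underside, z up (yaw means nothing). Loose, stands empty on the stone.
- lid_large: The largest round steel lid, 128 mm across, lying knob up, 200 g. Origin: centre of its underside, z up. Up from the origin: locating lip (disc 92 mm across) 0 to 6 mm; plate, edge 6 to 9 mm, middle 13 mm; black knob, 22 mm diameter, 13 to 42 mm. Fits the large bowl: seated, its lip hangs inside with 8 mm radial play, its origin 54 mm above the large bowl's origin.
- lid_medium: The middle-sized round steel lid, 104 mm across, lying knob up, 140 g. Origin: centre of its underside, z up. Up from the origin: locating lip (disc 68 mm across) 0 to 6 mm; plate, edge 6 to 9 mm, middle 13 mm; black knob, 22 mm diameter, 13 to 42 mm. Fits the medium bowl: seated, its lip hangs inside with 8 mm radial play, its origin 46 mm above the medium bowl's origin.
- lid_small: The smallest round steel lid, 80 mm across, lying knob up, 90 g. Origin: centre of its underside, z up. Up from the origin: locating lip (disc 44 mm across) 0 to 6 mm; plate, edge 6 to 9 mm, middle 13 mm; black knob, 22 mm diameter, 13 to 42 mm. Fits the ramekin: seated, its lip hangs inside with 8 mm radial play, its origin 38 mm above the ramekin's origin.
- chutney_box: Bystander: a lime-green plastic chutney box, closed, square, 116 x 116 mm and 70 mm high; origin at the centre of its underside. Stands to the left of the work.
- idli_stand: Bystander: a stainless steel idli plate stand, three round plates 150 mm across on a central post, 170 mm high in all; origin at the centre of its underside. Stands to the right of the work.
- tongs: Bystander: steel kitchen tongs lying flat beyond the work, 245 mm long along their own x, 75 mm wide and 10 mm high; origin under their middle.
Not all that is in view belongs to the job. What is shaped like the bowl_medium but blue or red is not meant.

How it is judged:
By the outcome, as a careful person would: the job done as asked, in the order asked, and still so for the second after the job is handed in, with the robot touching nothing.
It also fails if it takes over 86 s, if anything falls off the work surface, if the arm or the gripper's body presses on something with over 40 N, if the wrist force passes 120 N, or if a joint passes its speed limit or range.

ROBOT

A 7-joint arm with a two-finger parallel gripper is mounted at the origin on the work surface. World frame = base frame: x ahead of the robot, y to its left, z up, the work surface at z = 0. Lengths are in mm, angles in degrees, forces in N, time in s.
With the tool pointing down it reaches from about 350 to 775 mm from the base axis. Payload 3.1 kg.
Tool frame: the origin (TCP) lies on the centre line of the jaws, within the pads' length; the fingertips stand arm.nose_length ahead of it and the grasp point (between the pads) lies 11 mm behind it (arm.nose_length is the distance from the TCP to the fingertips, in mm); z points along the fingers, y is the line along which they close (so a half turn about z gives the same grasp; the last joint's range is limited). The gripper opens to 85 mm and grips with 20 to 120 N. Pads are 22 mm wide; open, the fingers measure 114 mm over their backs; the gripper's body (76 mm by 85 mm) begins 54 mm behind the grasp point. The pads swing forward as they close: fully open they stand 13 mm farther back than shut.
Start: joints at [-70.285, 17.813, 0.802, 86.603, -0.252, 75.585, -1.558], TCP at [206.94, 509.601, 239.304] pointing down, gripper open.
Joint ranges: [-154.91, 154.91], [-16.99, 109.72], [-72.82, 74.43], [7.12, 147.25], [-82.49, 262.49], [11.32, 116.49], [-174.64, 174.64]. Speed limits (degrees/s): [159.86, 159.86, 180, 180, 180, 180, 180].

INTERFACE

Orientations are given as [roll, pitch, yaw] about the fixed x, y, z axes, in that order (R = Rz(yaw) Ry(pitch) Rx(roll)).
In Python, from rig import arm gives the robot as it stands.
- The arm moves only by the shell command python3 -m pendant 'ROWS' [FORCE]. ROWS is JSON, a list of rows, each an object of numbers: "ax", "ay", "az": the turn, a rotation vector about the tool's x, y, z in degrees; "x", "y", "z": the shift along the tool's x, y, z in cm; "gripper": the finger opening in cm, from 0 to 8.54. A call has 1 to 8 rows; each row is the pose to reach, as a shift and turn from the pose commanded when the call began, along the tool's axes at that moment; what a row does not reach only later rows make up. A row lasts 1/12 s, in which the tool goes at most 41.7 mm and 7.16 degrees, less where a joint would pass 70% of its speed; a pose out of reach is approached as far as the arm can. A call with a gripper value outside its range is refused whole. The fingers move at their own pace and stop on an object; FORCE is the grip in N (left out, the last holds). Time passes only in rows, so rows that repeat a pose let the fingers close. It gives the time, the measured TCP pose, the force, the opening and the grip force at its end, in the units of the state.
- arm.observe(): the state, without advancing time (a new reading comes with each control period).
- arm.read_camera(name): name is "scene" or "side" or "wrist"; returns a dict with "color" (480x640x3 uint8, red, green, blue), "fx", "fy", "cx", "cy" (pixels), "origin" and "rotation" of the camera in the world. Camera axes: x right, y down, z forward; pixel columns grow to the right and rows downward; lengths in mm; the calibration is good to about 2 mm. A picture is of the moment at which its call begins. There is no depth.
- arm.hand_in(): hands the job in; it is judged then, once.
The state is a dict: "t": time; "joint_pos": joint angles; "joint_velocities": joint speeds; "joint_torque": joint torques, N m; "tool_pos": TCP position; "orientation": TCP orientation; "contact_force": force on the tool from outside, world axes, zero at the start; "torque": the same for the moment, N m; "finger_gap": opening from 0.0 (shut) to 1.0 (fully open); "grip_force": force on a finger pad.
Only numpy, scipy, OpenCV 4.12 (cv2) and the standard library are available. Lean on these libraries where they do the work, as an engineer would, in place of code of your own. Each camera call takes 0.05 s, during which the arm holds its last target. There are 200 camera calls.

## Working session

There is one attempt and no reset: what is moved stays moved. The work goes in short steps, Python scripts to look and compute and a shell command to move; the robot and the scene stay as the last step left them, time stands still between calls to the robot, and variables do not carry over. Pictures are saved under pics/ and viewed, at most 14 in all, crops included, and the job is handed in when it is done.

```bash
ls; mkdir -p pics
python3 - <<'E'
from rig import arm
import cv2,numpy as np
print(arm.nose_length, arm.observe())
for n in ("scene","side","wrist"):
    c=arm.read_camera(n); cv2.imwrite(f"pics/{n}0.png",c["color"][...,::-1])
    print(n,c["fx"],c["fy"],c["cx"],c["cy"],np.round(c["origin"],1),np.round(c["rotation"],3).tolist())
E
```

```text
pics
8.0 {'t': 0.0, 'joint_pos': array([-70.28347689,  17.86273299,   0.80300035,  86.69225216,
        -0.25300336,  75.58424952,  -1.55799945]), 'joint_velocities': array([ 0.12757671, -0.10903039, -0.01531929, -0.02539108, -0.05207337,
        0.0122638 ,  0.03453414]), 'joint_torque': array([-1.39812423e-04, -3.79906511e+01,  1.45904780e-01, -2.30590242e+01,
        1.23082477e-02,  1.34905326e-02,  1.15514638e-05]), 'tool_pos': array([206.70081496, 508.91141707, 238.19703596]), 'orientation': array([-1.79862635e+02,  5.15417435e-03,  1.57897611e+02]), 'contact_force': array([-0.04767406,  0.17046061, -0.05093451]), 'torque': array([-0.02261304, -0.0100201 ,  0.01641315]), 'grip_force': 0.0, 'finger_gap': 1.0009173924878434}
scene 442.51319037913134 442.51319037913134 325.1450052911239 242.1781735146358 [1452.5  223.6  642.2] [-121.601, 1.182, 103.248]
side 563.1815614919697 563.1815614919697 318.9569225982581 243.87707267395697 [  16.8 -884.1 1305. ] [-141.647, -0.252, -31.474]
wrist 427.77800036718236 427.77800036718236 316.9444649388926 242.81903376966048 [135.3 539.2 372.7] [162.348, 0.14, 67.973]
```

View pics/scene0.png

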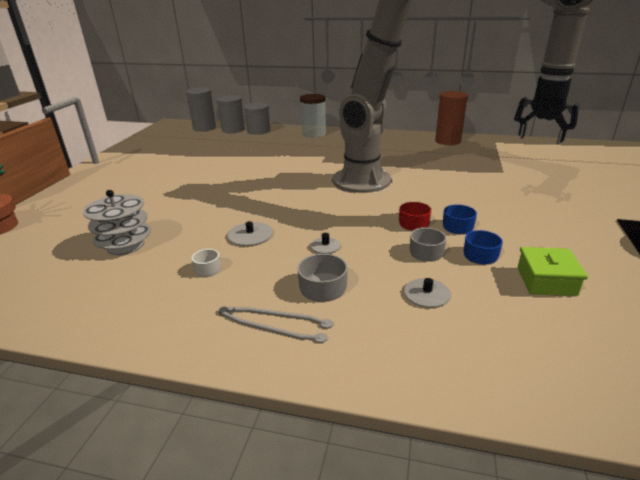

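View pics/side0.png

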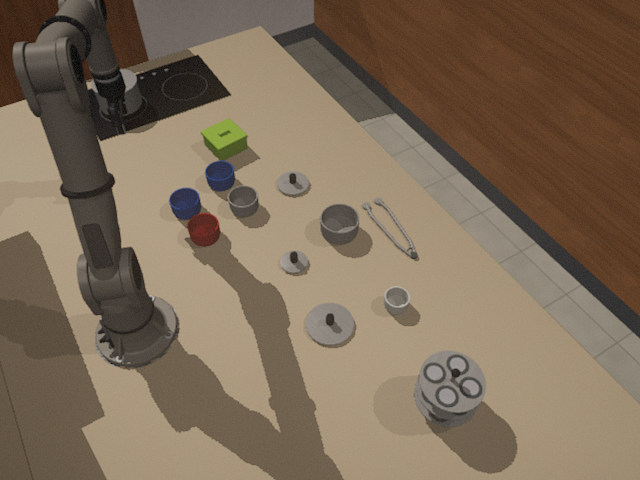

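```bash
cat > h.py <<'E'
import numpy as np, cv2
from scipy.spatial.transform import Rotation as Ro
from scipy.optimize import least_squares
def R(c): return Ro.from_euler('xyz',c["rotation"],degrees=True).as_matrix()
def rays(c,uv):
    uv=np.asarray(uv,float).reshape(-1,2)
    d=np.c_[(uv[:,0]-c["cx"])/c["fx"],(uv[:,1]-c["cy"])/c["fy"],np.ones(len(uv))]
    return d@R(c).T
def cast(c,uv,z):
    d=rays(c,uv); o=np.array(c["origin"]); return (o+d*((z-o[2])/d[:,2])[:,None])[:,:2]
def proj(c,p):
    q=(np.array(p,float)-c["origin"])@R(c); return q[0]/q[2]*c["fx"]+c["cx"],q[1]/q[2]*c["fy"]+c["cy"]
def tri(cs,uvs):
    A=np.zeros((3,3));b=np.zeros(3)
    for c,uv in zip(cs,uvs):
        d=rays(c,uv)[0]; d/=np.linalg.norm(d); M=np.eye(3)-np.outer(d,d); A+=M; b+=M@c["origin"]
    return np.linalg.solve(A,b)
def blob(mask,seed):
    n,l,s,ce=cv2.connectedComponentsWithStats(mask.astype(np.uint8))
    ys,xs=np.nonzero(l); i=np.argmin((xs-seed[0])**2+(ys-seed[1])**2); k=l[ys[i],xs[i]]
    return (l==k).astype(np.uint8),s[k],ce[k]
def circle(P,r,cam_xy,far=True,scale=1.5):
    P=np.asarray(P); x=P.mean(0)
    for _ in range(15):
        u=np.array(cam_xy)-x; u/=np.linalg.norm(u)
        Q=P[(P-x)@u<0.2*r] if far else P
        x=least_squares(lambda x:np.hypot(*(Q-x).T)-r,x,loss='soft_l1',f_scale=scale).x
    return x,np.median(abs(np.hypot(*(Q-x).T)-r)),len(Q)
E
cat > m.py <<'E'
from h import *; from rig import arm
O=dict(bowl_large=((323,277),(340,224),58,60),bowl_medium=((428,244),(243,201),46,52),ramekin=((206,262),(397,300),34,44))
L=dict(lid_large=((250,238),(330,335),64,8),lid_medium=((427,297),(293,189),52,8),lid_small=((326,249),(294,267),40,8))
cs=[arm.read_camera(n) for n in ("scene","side")]
for k,(a,b,r,z) in {**O,**L}.items():
    for c,s in zip(cs,(a,b)):
        hsv=cv2.cvtColor(c["color"],cv2.COLOR_RGB2HSV); m=(hsv[...,1]<75)&(hsv[...,2]>25)
        if k=='ramekin' or 1: m=cv2.morphologyEx(m.astype(np.uint8),cv2.MORPH_OPEN,np.ones((3,3)))
        B,st,ce=blob(m,s); ct=max(cv2.findContours(B,0,1)[0],key=cv2.contourArea)
        ct=cv2.convexHull(ct)if k in O else ct
        P=[]; q=ct[:,0].astype(float)
        if k in O:
            q=np.concatenate([np.linspace(q[i-1],q[i],4) for i in range(len(q))])
        x,e,n=circle(cast(c,q,z),r,c["origin"][:2],far=k in O)
        print(k,np.round(x,1),'res',round(e,1),n,st[:4])
    if k in L:
        uv=[]
        for c,s in zip(cs,(a,b)):
            hsv=cv2.cvtColor(c["color"],cv2.COLOR_RGB2HSV); B,st,ce=blob(hsv[...,2]<60,(s[0],s[1]-10)); uv.append(ce)
        print('  knob',np.round(tri(cs,uv),1),np.round(uv,1).tolist(),st)
E
python3 m.py
```

```text
bowl_large [5.7e+02 2.0e-01] res 3.6 32 [297 237  51  65]
bowl_large [ 251.7 1612.4] res 0.0 2 [  0   0 640 480]
bowl_medium [437.3 245.2] res 0.5 40 [410 227  37  35]
bowl_medium [ 260.1 1638.9] res 0.0 2 [  0   0 640 480]
ramekin [ 627.2 -291. ] res 0.3 44 [191 248  30  29]
ramekin [ 267.7 1665.8] res 0.0 2 [  0   0 640 480]
lid_large [ 446.  -247.7] res 1.6 120 [227 222  46  24]
lid_large [282.   17.1] res 685.6 3364 [  0   0 640 480]
  knob [ 442.5 -251.4   24.5] [[248.8, 227.1], [329.8, 319.3]] [327 314   7  11  62]
lid_medium [618.8 253.2] res 1.3 132 [404 278  47  30]
lid_medium [285.2  18.1] res 697.4 3364 [  0   0 640 480]
  knob [616.8 251.3  24.8] [[427.4, 285.1], [292.3, 178.3]] [290 174   6  10  49]
lid_small [549.9  -6.6] res 59.0 202 [297 237  51  65]
lid_small [287.3  19.9] res 708.7 3364 [  0   0 640 480]
  knob [462.6 -25.2  24.5] [[324.9, 238.6], [293.6, 257.5]] [291 252   6  11  51]
```

Run:
```python
from h import *
a=cv2.imread('pics/side0.png'); h=cv2.cvtColor(a,cv2.COLOR_BGR2HSV)
for n,(u,v) in dict(stone=(270,230),stone2=(360,270),shadow=(350,355),bigbowl=(340,215),bigwall=(340,236),med=(243,208),ram=(397,306),lidL=(345,325),lidM=(300,187),lidS=(300,264)).items(): print(n,h[v,u])
b=cv2.cvtColor(cv2.imread('pics/scene0.png'),cv2.COLOR_BGR2HSV)
for n,(u,v) in dict(stone=(280,230),gap=(325,253),big=(323,290),bigrim=(323,260),lidS=(335,247)).items(): print(n,b[v,u])
```

```text
stone [ 17  62 173]
stone2 [ 18  69 171]
shadow [ 17  66 175]
bigbowl [15 36 86]
bigwall [21 44 81]
med [18 39 78]
ram [ 27  14 170]
lidL [ 17  25 141]
lidM [12 26 99]
lidS [14 28 99]
stone [ 18  89 189]
gap [ 16  34 114]
big [15 35 73]
bigrim [23 29 70]
lidS [ 18  31 167]
```

```bash
sed -i 's/hsv\[...,1\]<75/hsv[...,1]<50/' m.py; python3 m.py
```

```text
bowl_large [572.8  -1.6] res 2.4 24 [298 238  49  63]
bowl_large [637.3   5.2] res 0.6 41 [320 204  39  40]
bowl_medium [443.  244.9] res 0.8 42 [410 228  36  33]
bowl_medium [436.7 237.9] res 0.5 43 [227 185  31  32]
ramekin [ 631.8 -288.2] res 0.4 39 [192 249  28  27]
ramekin [ 626.4 -295.5] res 0.3 42 [384 286  26  29]
lid_large [ 447.3 -247.1] res 3.4 114 [228 223  44  22]
lid_large [ 442.  -253.2] res 1.2 127 [306 303  48  42]
  knob [ 442.2 -251.5   24.1] [[248.9, 227.2], [329.8, 319.5]] [327 314   7  11  57]
lid_medium [619.1 253.7] res 2.2 127 [405 279  45  28]
lid_medium [616.1 247. ] res 1.2 79 [277 171  32  24]
  knob [616.5 251.2  24.2] [[427.5, 285.1], [292.3, 178.6]] [290 174   6  10  48]
lid_small [549.8  -6.9] res 54.1 202 [298 238  49  63]
lid_small [462.  -28.2] res 1.4 91 [280 251  28  22]
  knob [462.6 -25.2  24.5] [[324.9, 238.6], [293.7, 257.5]] [291 252   6  11  53]
```

```bash
cat >> h.py <<'E'
def go(*T):
    from rig import arm
    s=arm.observe(); M=Ro.from_euler('xyz',s["orientation"],degrees=True).as_matrix()
    print('t',round(s["t"],2),'tcp',np.round(s["tool_pos"],1),'rpy',np.round(s["orientation"],1),'F',np.round(s["contact_force"],1),'gap',round(s["finger_gap"]*85.4,1),'grip',round(s["grip_force"],1))
    for t in T: print(t,'->',np.round(M.T@(np.array(t,float)-s["tool_pos"])/10,2))
E
python3 -c "
from h import go
go((440,220,239),(442,-251,239))"
```

```text
t 0.35 tcp [206.9 509.5 239.1] rpy [-180.     0.   157.9] F [0.4 0.3 0.6] gap 85.4 grip 0.0
(440, 220, 239) -> [-3.249e+01 -1.805e+01  2.000e-02]
(442, -251, 239) -> [-5.040e+01 -6.161e+01  4.000e-02]
```

```bash
python3 -m pendant '[{"x":-8,"y":-4.5},{"x":-16,"y":-9},{"x":-24,"y":-13.5},{"x":-32,"y":-18},{"x":-32.5,"y":-18},{"x":-32.5,"y":-18},{"x":-32.5,"y":-18},{"x":-32.5,"y":-18}]' | tail -3; python3 -c "
from h import go
go((442,-251,239))"
```

```text
t 0.35 tcp [206.9 509.5 239.1] rpy [-180.     0.   157.9] F [0.4 0.3 0.6] gap 85.4 grip 0.0
(442, -251, 239) -> [-5.040e+01 -6.161e+01  4.000e-02]schema error: expected keys ax, ay, az, x, y, z, gripper
```

All seven keys are needed in each row.

```bash
python3 -m pendant '[{"ax":0,"ay":0,"az":0,"x":-4,"y":-2.2,"z":0,"gripper":6},{"ax":0,"ay":0,"az":0,"x":-8,"y":-4.5,"z":0,"gripper":6},{"ax":0,"ay":0,"az":0,"x":-12,"y":-6.7,"z":0,"gripper":6},{"ax":0,"ay":0,"az":0,"x":-16,"y":-9,"z":0,"gripper":6},{"ax":0,"ay":0,"az":0,"x":-20,"y":-11.2,"z":0,"gripper":6},{"ax":0,"ay":0,"az":0,"x":-24,"y":-13.5,"z":0,"gripper":6},{"ax":0,"ay":0,"az":0,"x":-28,"y":-15.6,"z":0,"gripper":6},{"ax":0,"ay":0,"az":0,"x":-32.5,"y":-18,"z":0,"gripper":6}]'; python3 -c "
from h import go
go((442,-251,239))"
```

```text
t: 1.02
tool_pos: [416.8, 248.2, 239.6]
orientation: [179.9, 0.0, 157.9]
contact_force: [1.8, 1.1, -0.3]
finger_gap: 0.7
grip_force: 0.0
t 1.02 tcp [416.8 248.2 239.6] rpy [179.9   0.  157.9] F [ 1.8  1.1 -0.3] gap 59.8 grip 0.0
(442, -251, 239) -> [-2.111e+01 -4.531e+01  3.000e-02]
```

```bash
python3 -m pendant '[{"ax":0,"ay":0,"az":0,"x":-10.5,"y":-22.5,"z":0,"gripper":6},{"ax":0,"ay":0,"az":0,"x":-10.5,"y":-22.5,"z":0,"gripper":6},{"ax":0,"ay":0,"az":0,"x":-10.5,"y":-22.5,"z":0,"gripper":6},{"ax":0,"ay":0,"az":0,"x":-10.5,"y":-22.5,"z":0,"gripper":6},{"ax":0,"ay":0,"az":0,"x":-10.5,"y":-22.5,"z":0,"gripper":6},{"ax":0,"ay":0,"az":0,"x":-10.5,"y":-22.5,"z":0,"gripper":6},{"ax":0,"ay":0,"az":0,"x":-10.5,"y":-22.5,"z":0,"gripper":6}]' >/dev/null
python3 - <<'E'
from h import go
go((442,-251,239))
from rig import arm; import cv2
c=arm.read_camera("wrist"); cv2.imwrite("pics/w1.png",c["color"][...,::-1])
E
```

```text
t 1.6 tcp [428.5  -8.3 240.1] rpy [-179.8    0.2  157. ] F [-0.1 -1.   1.1] gap 60.2 grip 0.0
(442, -251, 239) -> [-10.72 -21.81   0.23]
```

View pics/w1.png

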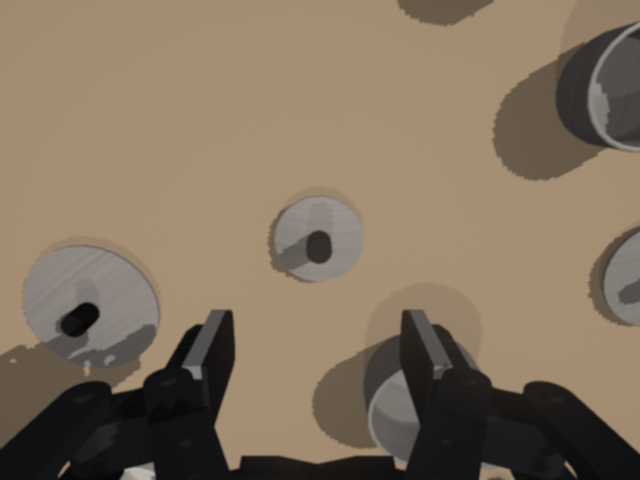

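```bash
python3 -m pendant '[{"ax":0,"ay":0,"az":0,"x":-10.7,"y":-21.8,"z":0.2,"gripper":6},{"ax":0,"ay":0,"az":0,"x":-10.7,"y":-21.8,"z":0.2,"gripper":6},{"ax":0,"ay":0,"az":0,"x":-10.7,"y":-21.8,"z":0.2,"gripper":6},{"ax":0,"ay":0,"az":0,"x":-10.7,"y":-21.8,"z":0.2,"gripper":6},{"ax":0,"ay":0,"az":0,"x":-10.7,"y":-21.8,"z":0.2,"gripper":6},{"ax":0,"ay":0,"az":0,"x":-10.7,"y":-21.8,"z":0.2,"gripper":6},{"ax":0,"ay":0,"az":0,"x":-10.7,"y":-21.8,"z":0.2,"gripper":6},{"ax":0,"ay":0,"az":0,"x":-10.7,"y":-21.8,"z":0.2,"gripper":6}]' >/dev/null
cat > wl.py <<'E'
import sys; from h import *; from rig import arm
# lid by wrist view: plate edge circle at z=8.5 and knob blob; args: guess x y, radius, [dz]
gx,gy,r=map(float,sys.argv[1:4]); dz=float(sys.argv[4]) if len(sys.argv)>4 else 0
c=arm.read_camera("wrist"); cv2.imwrite("pics/wl.png",c["color"][...,::-1])
hsv=cv2.cvtColor(c["color"],cv2.COLOR_RGB2HSV)
s=proj(c,(gx,gy,10+dz)); m=((hsv[...,1]<45)&(hsv[...,2]>40)).astype(np.uint8)
B,st,ce=blob(cv2.morphologyEx(m,cv2.MORPH_OPEN,np.ones((5,5))),(s[0],s[1]))
q=max(cv2.findContours(B,0,1)[0],key=cv2.contourArea)[:,0].astype(float)
q=q[(q[:,0]>2)&(q[:,0]<637)&(q[:,1]>2)&(q[:,1]<477)]
print('lid plate',np.round(circle(cast(c,q,8.5+dz),r,c["origin"][:2],far=False)[:2][0],1),'res',circle(cast(c,q,8.5+dz),r,c["origin"][:2],far=False)[1:],st)
k=proj(c,(gx,gy,42+dz)); m=(hsv[...,2]<45)
B,st,ce=blob(m,k); print('knob blob ctr cast@32',np.round(cast(c,[ce],30+dz),1),np.round(ce,1),st)
go((gx,gy,25+dz),(gx,gy,80+dz))
E
python3 wl.py 442 -251 64
```

```text
lid plate [ 442.8 -247.9] res (np.float64(0.6815188673413672), 413) [  235   125   147   145 16882]
knob blob ctr cast@32 [[ 433.9 -245.3]] [306.3 195.2] [298 192  19   9  62]
t 2.37 tcp [ 446.1 -239.3  236.9] rpy [ 1.799e+02 -1.000e-01  1.579e+02] F [-0.2  0.9 -0.4] gap 60.0 grip 0.0
(442.0, -251.0, 25) -> [-0.08 -1.26 21.19]
(442.0, -251.0, 80) -> [-0.07 -1.26 15.69]
```

View pics/wl.png

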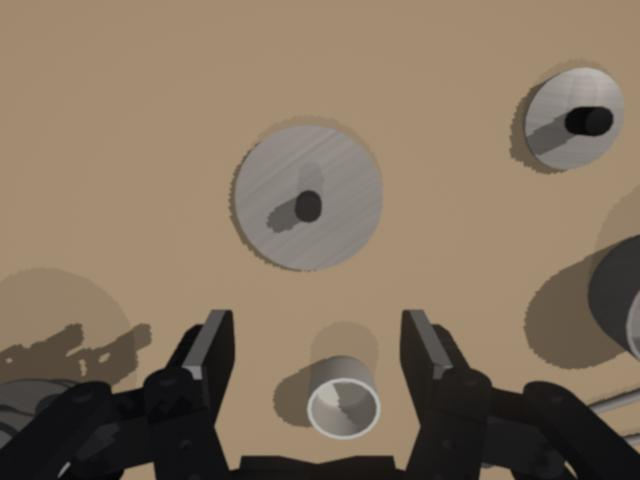

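```bash
python3 -c "
from h import go
go((442.5,-249,80),(442.5,-249,24))"
```

```text
t 2.37 tcp [ 446.1 -239.3  236.9] rpy [ 1.799e+02 -1.000e-01  1.579e+02] F [-0.2  0.9 -0.4] gap 60.0 grip 0.0
(442.5, -249, 80) -> [-0.05 -1.06 15.69]
(442.5, -249, 24) -> [-0.05 -1.06 21.29]
```

```bash
python3 -m pendant '[{"ax":0,"ay":0,"az":0,"x":0,"y":0,"z":4,"gripper":6},{"ax":0,"ay":0,"az":0,"x":0,"y":0,"z":8,"gripper":5.5},{"ax":0,"ay":0,"az":0,"x":0,"y":0,"z":12,"gripper":5},{"ax":0,"ay":0,"az":0,"x":0,"y":0,"z":15.5,"gripper":5},{"ax":0,"ay":0,"az":0,"x":0,"y":0,"z":15.5,"gripper":5},{"ax":0,"ay":0,"az":0,"x":0,"y":0,"z":15.5,"gripper":5},{"ax":0,"ay":0,"az":0,"x":0,"y":0,"z":15.5,"gripper":5}]' >/dev/null; python3 wl.py 442.5 -249 64;  python3 -c "
from h import go
go((442.5,-249,24))"
```

```text
lid plate [ 443.6 -247.9] res (np.float64(0.9527670427890307), 962) [  174   134   259   242 45006]
knob blob ctr cast@32 [[ 440.9 -249. ]] [291.3 272.2] [ 271  246   45   58 1675]
t 3.0 tcp [ 448.1 -240.4   84.9] rpy [180.    0.3 158. ] F [0.1 0.2 0.2] gap 50.4 grip 0.0
(442.5, -249.0, 25) -> [ 0.23 -1.01  5.99]
(442.5, -249.0, 80) -> [ 0.2  -1.01  0.49]
t 3.0 tcp [ 448.1 -240.4   84.9] rpy [180.    0.3 158. ] F [0.1 0.2 0.2] gap 50.4 grip 0.0
(442.5, -249, 24) -> [ 0.23 -1.01  6.09]
```

```bash
python3 -m pendant '[{"ax":0,"ay":0,"az":0,"x":0.2,"y":-1,"z":1,"gripper":5},{"ax":0,"ay":0,"az":0,"x":0.2,"y":-1,"z":3,"gripper":5},{"ax":0,"ay":0,"az":0,"x":0.2,"y":-1,"z":5,"gripper":4.5},{"ax":0,"ay":0,"az":0,"x":0.2,"y":-1,"z":6,"gripper":4.5},{"ax":0,"ay":0,"az":0,"x":0.2,"y":-1,"z":6,"gripper":4.5},{"ax":0,"ay":0,"az":0,"x":0.2,"y":-1,"z":6,"gripper":4.5}]' 40;  python3 -c "
from h import go
go((442.5,-248.5,24))"
```

```text
t: 3.5
tool_pos: [441.2, -249.1, 23.6]
orientation: [180.0, 0.1, 157.9]
contact_force: [-0.1, -0.5, 0.8]
finger_gap: 0.532
grip_force: 0.0
t 3.5 tcp [ 441.2 -249.1   23.6] rpy [1.800e+02 1.000e-01 1.579e+02] F [-0.1 -0.5  0.8] gap 45.5 grip 0.0
(442.5, -248.5, 24) -> [-0.1   0.11 -0.04]
```

Close and lift to z≈140.

```bash
python3 -m pendant '[{"ax":0,"ay":0,"az":0,"x":0,"y":0,"z":0,"gripper":3},{"ax":0,"ay":0,"az":0,"x":0,"y":0,"z":0,"gripper":2.4},{"ax":0,"ay":0,"az":0,"x":0,"y":0,"z":0,"gripper":1.5},{"ax":0,"ay":0,"az":0,"x":0,"y":0,"z":0,"gripper":1.5},{"ax":0,"ay":0,"az":0,"x":0,"y":0,"z":0,"gripper":1.5},{"ax":0,"ay":0,"az":0,"x":0,"y":0,"z":0,"gripper":1.5},{"ax":0,"ay":0,"az":0,"x":0,"y":0,"z":0,"gripper":1.5},{"ax":0,"ay":0,"az":0,"x":0,"y":0,"z":0,"gripper":1.5}]' 40; python3 -m pendant '[{"ax":0,"ay":0,"az":0,"x":0,"y":0,"z":-0.5,"gripper":1.5},{"ax":0,"ay":0,"az":0,"x":0,"y":0,"z":-2,"gripper":1.5},{"ax":0,"ay":0,"az":0,"x":0,"y":0,"z":-5,"gripper":1.5},{"ax":0,"ay":0,"az":0,"x":0,"y":0,"z":-8,"gripper":1.5},{"ax":0,"ay":0,"az":0,"x":0,"y":0,"z":-11,"gripper":1.5},{"ax":0,"ay":0,"az":0,"x":0,"y":0,"z":-12,"gripper":1.5},{"ax":0,"ay":0,"az":0,"x":0,"y":0,"z":-12,"gripper":1.5}]' ;  python3 -c "
from h import go
go((640,8,145))"
```

```text
t: 4.17
tool_pos: [441.5, -249.2, 23.9]
orientation: [180.0, 0.2, 157.9]
contact_force: [-1.6, 1.4, 6.8]
finger_gap: 0.244
grip_force: 39.1
t: 4.75
tool_pos: [441.8, -250.1, 145.1]
orientation: [-180.0, 0.4, 157.9]
contact_force: [-0.6, 0.1, -2.2]
finger_gap: 0.247
grip_force: 39.3
t 4.75 tcp [ 441.8 -250.1  145.1] rpy [-180.     0.4  157.9] F [-0.6  0.1 -2.2] gap 21.1 grip 39.3
(640, 8, 145) -> [-8.65 31.37  0.07]
```

```bash
python3 -m pendant '[{"ax":0,"ay":0,"az":0,"x":-1,"y":3,"z":0,"gripper":1.5},{"ax":0,"ay":0,"az":0,"x":-2,"y":7,"z":0,"gripper":1.5},{"ax":0,"ay":0,"az":0,"x":-3,"y":11,"z":0,"gripper":1.5},{"ax":0,"ay":0,"az":0,"x":-4,"y":15,"z":0,"gripper":1.5},{"ax":0,"ay":0,"az":0,"x":-5,"y":19,"z":0,"gripper":1.5},{"ax":0,"ay":0,"az":0,"x":-6,"y":22.5,"z":0,"gripper":1.5},{"ax":0,"ay":0,"az":0,"x":-6,"y":22.5,"z":0,"gripper":1.5},{"ax":0,"ay":0,"az":0,"x":-6,"y":22.5,"z":0,"gripper":1.5}]' 40|head -2; python3 wl.py 580 -62 64 121; sed -n '/bowl_large/p' m.py | head -1;  python3 -c "
from h import go
go((638.6,10,145))"
```

```text
t: 5.42
tool_pos: [580.0, -58.5, 139.0]
lid plate [572.8 -25.3] res (np.float64(15.891757237808015), 1259) [  152   151   429   241 71736]
knob blob ctr cast@32 [[604.3 -67.6]] [315.5 420.5] [    2   301   630   179 50457]
t 5.47 tcp [578.9 -61.9 139.6] rpy [-179.9   -0.3  158. ] F [-0.3 -1.  -2.5] gap 20.9 grip 39.5
(580.0, -62.0, 146.0) -> [-0.1   0.03 -0.64]
(580.0, -62.0, 201.0) -> [-0.08  0.02 -6.14]
O=dict(bowl_large=((323,277),(340,224),58,60),bowl_medium=((428,244),(243,201),46,52),ramekin=((206,262),(397,300),34,44))
t 5.47 tcp [578.9 -61.9 139.6] rpy [-179.9   -0.3  158. ] F [-0.3 -1.  -2.5] gap 20.9 grip 39.5
(638.6, 10, 145) -> [-2.85  8.9  -0.58]
```

View pics/wl.png

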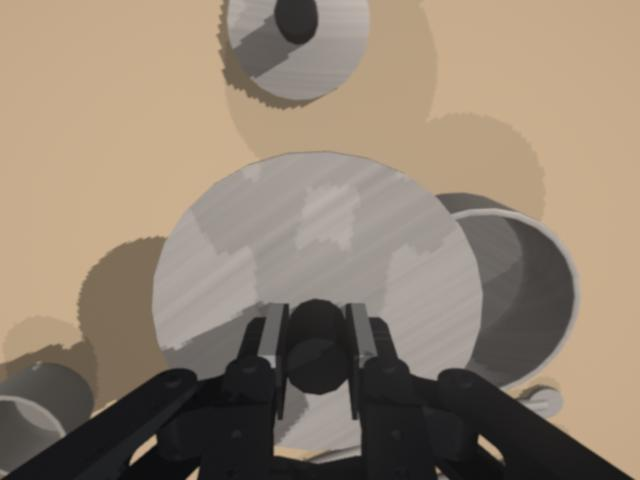

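```bash
cat > wb.py <<'E'
from h import *; from rig import arm
c=arm.read_camera("wrist"); s=arm.observe(); dz=s["tool_pos"][2]-23.9
hsv=cv2.cvtColor(c["color"],cv2.COLOR_RGB2HSV)
m=cv2.morphologyEx(((hsv[...,1]<50)&(hsv[...,2]>40)).astype(np.uint8),2,np.ones((5,5)))
B,_,_=blob(m,(300,220)); q=max(cv2.findContours(B,0,1)[0],key=cv2.contourArea)[:,0].astype(float)
l=q[(q[:,0]<420)&(q[:,1]<330)]; b=q[(q[:,0]>500)&(q[:,1]>215)&(q[:,1]<375)]
L=circle(cast(c,l,dz+7.5),64,(0,0),False); W=circle(cast(c,b,60),58,(0,0),False)
print('lid',L,'bowl',W,'lid-tcp',L[0]-s["tool_pos"][:2]); t=s["tool_pos"][:2]+W[0]-L[0]
print(b.min(0),b.max(0)); go((*t,140),(*t,79))
E
python3 wb.py
```

```text
lid (array([580.63783093, -61.26937911]), np.float64(0.4067916985263622), 493) bowl (array([638.66279842,  11.45000146]), np.float64(0.12398752139175429), 171) lid-tcp [2.17848166 2.5671627 ]
[537. 216.] [587. 374.]
t 5.52 tcp [578.5 -63.8 140.2] rpy [-179.8   -0.2  157.8] F [ 0.2 -0.6 -1.3] gap 20.9 grip 39.5
(np.float64(636.4843167600769), np.float64(8.88283875749061), 140) -> [-2.63  8.92 -0.02]
(np.float64(636.4843167600769), np.float64(8.88283875749061), 79) -> [-2.66  8.94  6.08]
```

```bash
python3 -m pendant '[{"ax":0,"ay":0,"az":0,"x":-1,"y":3,"z":0,"gripper":1.5},{"ax":0,"ay":0,"az":0,"x":-2,"y":6,"z":0,"gripper":1.5},{"ax":0,"ay":0,"az":0,"x":-2.6,"y":8.9,"z":1,"gripper":1.5},{"ax":0,"ay":0,"az":0,"x":-2.6,"y":8.9,"z":3,"gripper":1.5},{"ax":0,"ay":0,"az":0,"x":-2.6,"y":8.9,"z":4,"gripper":1.5},{"ax":0,"ay":0,"az":0,"x":-2.6,"y":8.9,"z":4.5,"gripper":1.5},{"ax":0,"ay":0,"az":0,"x":-2.6,"y":8.9,"z":4.5,"gripper":1.5},{"ax":0,"ay":0,"az":0,"x":-2.6,"y":8.9,"z":4.5,"gripper":1.5}]'
python3 - <<'E'
from h import go
go((637,9,80))
from rig import arm; import cv2
c=arm.read_camera("side"); cv2.imwrite("pics/s2.png",cv2.resize(c["color"][150:300,250:450,::-1],None,fx=4,fy=4))
E
```

```text
t: 6.18
tool_pos: [637.2, 6.9, 97.6]
orientation: [-179.9, 0.0, 157.7]
contact_force: [0.3, -0.4, -2.1]
finger_gap: 0.244
grip_force: 39.7
t 6.18 tcp [637.2   6.9  97.6] rpy [-179.9    0.   157.7] F [ 0.3 -0.4 -2.1] gap 20.8 grip 39.7
(637, 9, 80) -> [0.1  0.18 1.76]
```

View pics/s2.png

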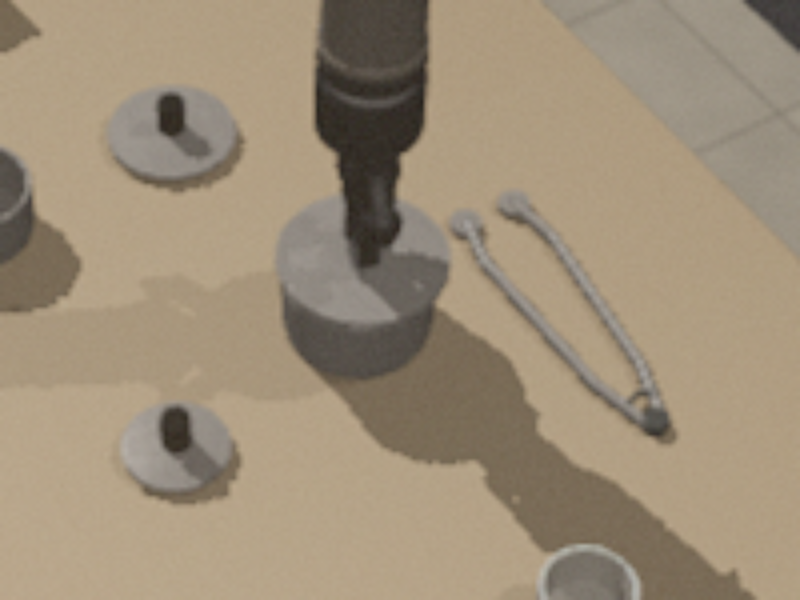

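```bash
python3 -m pendant '[{"ax":0,"ay":0,"az":0,"x":0,"y":0.2,"z":0.3,"gripper":1.5},{"ax":0,"ay":0,"az":0,"x":0,"y":0.2,"z":0.6,"gripper":1.5},{"ax":0,"ay":0,"az":0,"x":0,"y":0.2,"z":0.9,"gripper":1.5},{"ax":0,"ay":0,"az":0,"x":0,"y":0.2,"z":1.2,"gripper":1.5},{"ax":0,"ay":0,"az":0,"x":0,"y":0.2,"z":1.4,"gripper":1.5},{"ax":0,"ay":0,"az":0,"x":0,"y":0.2,"z":1.6,"gripper":1.5},{"ax":0,"ay":0,"az":0,"x":0,"y":0.2,"z":1.7,"gripper":1.5},{"ax":0,"ay":0,"az":0,"x":0,"y":0.2,"z":1.7,"gripper":1.5}]'; python3 -c "
from h import go
go((637,9,78))"
```

```text
t: 6.9
tool_pos: [638.4, 11.7, 79.9]
orientation: [-180.0, -0.0, 157.9]
contact_force: [-0.3, 0.2, -1.4]
finger_gap: 0.242
grip_force: 39.7
t 6.9 tcp [638.4  11.7  79.9] rpy [-180.    -0.   157.9] F [-0.3  0.2 -1.4] gap 20.7 grip 39.7
(637, 9, 78) -> [ 0.03 -0.3   0.19]
```

```bash
python3 -m pendant '[{"ax":0,"ay":0,"az":0,"x":0,"y":-0.1,"z":0.05,"gripper":1.5},{"ax":0,"ay":0,"az":0,"x":0,"y":-0.1,"z":0.1,"gripper":1.5},{"ax":0,"ay":0,"az":0,"x":0,"y":-0.1,"z":0.15,"gripper":1.5},{"ax":0,"ay":0,"az":0,"x":0,"y":-0.1,"z":0.2,"gripper":1.5},{"ax":0,"ay":0,"az":0,"x":0,"y":-0.1,"z":0.2,"gripper":1.5},{"ax":0,"ay":0,"az":0,"x":0,"y":-0.1,"z":0.2,"gripper":1.5}]'; python3 -c "
from h import go
go((637,9,78))"
```

```text
t: 7.4
tool_pos: [638.3, 10.7, 78.4]
orientation: [180.0, 0.0, 157.9]
contact_force: [0.7, 0.7, -1.9]
finger_gap: 0.243
grip_force: 39.6
t 7.4 tcp [638.3  10.7  78.4] rpy [180.    0.  157.9] F [ 0.7  0.7 -1.9] gap 20.7 grip 39.6
(637, 9, 78) -> [ 0.06 -0.21  0.04]
```

```bash
python3 -m pendant '[{"ax":0,"ay":0,"az":0,"x":0,"y":0,"z":0.05,"gripper":1.5},{"ax":0,"ay":0,"az":0,"x":0,"y":0,"z":0.1,"gripper":1.5},{"ax":0,"ay":0,"az":0,"x":0,"y":0,"z":0.1,"gripper":1.5},{"ax":0,"ay":0,"az":0,"x":0,"y":0,"z":0.1,"gripper":1.5}]'
```

```text
t: 7.73
tool_pos: [638.3, 10.7, 78.1]
orientation: [180.0, 0.0, 157.9]
contact_force: [-3.3, 1.1, 4.4]
finger_gap: 0.245
grip_force: 40.1
```

```bash
python3 -m pendant '[{"ax":0,"ay":0,"az":0,"x":0,"y":0,"z":0.05,"gripper":2.2},{"ax":0,"ay":0,"az":0,"x":0,"y":0,"z":0.05,"gripper":2.6},{"ax":0,"ay":0,"az":0,"x":0,"y":0,"z":0,"gripper":3.2},{"ax":0,"ay":0,"az":0,"x":0,"y":0,"z":0,"gripper":4},{"ax":0,"ay":0,"az":0,"x":0,"y":0,"z":-1,"gripper":4.5},{"ax":0,"ay":0,"az":0,"x":0,"y":0,"z":-4,"gripper":5},{"ax":0,"ay":0,"az":0,"x":0,"y":0,"z":-8,"gripper":5},{"ax":0,"ay":0,"az":0,"x":0,"y":0,"z":-12,"gripper":5}]'; python3 m.py | grep -A2 -E "lid_l|bowl_l"; python3 -c "
from h import go
go((616,250,200),(617,250,24))
from rig import arm; import cv2
c=arm.read_camera('side'); cv2.imwrite('pics/s3.png',cv2.resize(c['color'][150:300,220:420,::-1],None,fx=4,fy=4))"
```

```text
t: 8.4
tool_pos: [637.4, 10.7, 198.3]
orientation: [-179.9, -0.1, 157.9]
contact_force: [1.5, -0.5, -0.0]
finger_gap: 0.585
grip_force: 0.0
bowl_large [572.7  -3.3] res 2.6 20 [295 238  54  63]
bowl_large [644.3  13. ] res 1.2 53 [318 202  44  42]
bowl_medium [442.9 244.8] res 0.9 42 [410 228  36  33]
bowl_medium [436.8 238.1] res 0.5 43 [227 185  31  32]
--
lid_large [ 613.6 -317.3] res 7.6 82 [192 249  28  28]
lid_large [ 613.8 -261.1] res 7.5 80 [384 286  26  28]
  knob [401.6 -85.7 174.2] [[318.9, 170.0], [293.7, 257.6]] [291 252   6  11  40]
lid_medium [619.  253.4] res 2.1 126 [404 279  46  28]
t 8.5 tcp [643.4   9.5 206.8] rpy [179.7   0.9 157.9] F [-0.2 -0.6  0.3] gap 49.7 grip 0.0
(616, 250, 200) -> [11.6  21.25  0.62]
(617, 250, 24) -> [11.79 21.18 18.22]
```

View pics/s3.png

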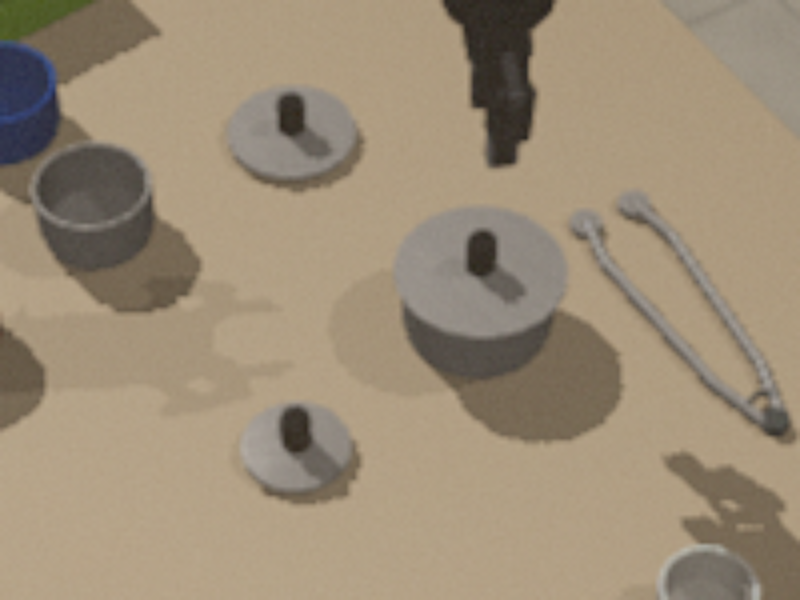

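```bash
python3 -m pendant '[{"ax":0,"ay":0,"az":0,"x":2,"y":3,"z":0,"gripper":5},{"ax":0,"ay":0,"az":0,"x":4,"y":6.5,"z":0,"gripper":5},{"ax":0,"ay":0,"az":0,"x":6,"y":10,"z":0,"gripper":5},{"ax":0,"ay":0,"az":0,"x":8,"y":13.5,"z":0,"gripper":5},{"ax":0,"ay":0,"az":0,"x":10,"y":17,"z":0.5,"gripper":5},{"ax":0,"ay":0,"az":0,"x":11.3,"y":20,"z":1.5,"gripper":5},{"ax":0,"ay":0,"az":0,"x":11.6,"y":21.3,"z":4,"gripper":5},{"ax":0,"ay":0,"az":0,"x":11.6,"y":21.3,"z":6,"gripper":5}]' >/dev/null;python3 -m pendant '[{"ax":0,"ay":0,"az":0,"x":0,"y":0,"z":2,"gripper":5},{"ax":0,"ay":0,"az":0,"x":0,"y":0,"z":4,"gripper":5},{"ax":0,"ay":0,"az":0,"x":0,"y":0,"z":6,"gripper":5},{"ax":0,"ay":0,"az":0,"x":0,"y":0,"z":6,"gripper":5},{"ax":0,"ay":0,"az":0,"x":0,"y":0,"z":6,"gripper":5}]'|head -2; python3 wl.py 617 252 52
```

```text
t: 9.63
tool_pos: [609.4, 251.3, 75.6]
lid plate [617.7 253.6] res (np.float64(0.8029792719182467), 829) [  203   179   230   197 31806]
knob blob ctr cast@32 [[614.6 253. ]] [322.9 294. ] [ 305  266   45   62 1657]
t 9.68 tcp [610.8 251.6  77.3] rpy [-180.    -0.   157.9] F [0.9 0.8 0.3] gap 49.9 grip 0.0
(617.0, 252.0, 25) -> [-0.56  0.27  5.23]
(617.0, 252.0, 80) -> [-0.56  0.27 -0.27]
```

```bash
python3 -m pendant '[{"ax":0,"ay":0,"az":0,"x":-0.5,"y":0.3,"z":1,"gripper":5},{"ax":0,"ay":0,"az":0,"x":-0.5,"y":0.3,"z":3,"gripper":5},{"ax":0,"ay":0,"az":0,"x":-0.5,"y":0.3,"z":4.7,"gripper":4.5},{"ax":0,"ay":0,"az":0,"x":-0.5,"y":0.3,"z":5.3,"gripper":4.5},{"ax":0,"ay":0,"az":0,"x":-0.5,"y":0.3,"z":5.3,"gripper":4.5},{"ax":0,"ay":0,"az":0,"x":-0.5,"y":0.3,"z":5.3,"gripper":4.5}]' 40;  python3 -c "
from h import go
go((616.5,252.3,24))"
```

```text
t: 10.18
tool_pos: [617.5, 252.7, 25.0]
orientation: [180.0, 0.1, 157.9]
contact_force: [0.6, 0.3, -0.6]
finger_gap: 0.521
grip_force: 0.0
t 10.18 tcp [617.5 252.7  25. ] rpy [1.800e+02 1.000e-01 1.579e+02] F [ 0.6  0.3 -0.6] gap 44.5 grip 0.0
(616.5, 252.3, 24) -> [ 0.08 -0.07  0.1 ]
```

```bash
python3 -m pendant '[{"ax":0,"ay":0,"az":0,"x":0,"y":0,"z":0.1,"gripper":3},{"ax":0,"ay":0,"az":0,"x":0,"y":0,"z":0.1,"gripper":2.4},{"ax":0,"ay":0,"az":0,"x":0,"y":0,"z":0.1,"gripper":1.5},{"ax":0,"ay":0,"az":0,"x":0,"y":0,"z":0.1,"gripper":1.5},{"ax":0,"ay":0,"az":0,"x":0,"y":0,"z":0.1,"gripper":1.5},{"ax":0,"ay":0,"az":0,"x":0,"y":0,"z":0.1,"gripper":1.5},{"ax":0,"ay":0,"az":0,"x":0,"y":0,"z":0.1,"gripper":1.5},{"ax":0,"ay":0,"az":0,"x":0,"y":0,"z":0.1,"gripper":1.5}]' 40; python3 -m pendant '[{"ax":0,"ay":0,"az":0,"x":0,"y":0,"z":-0.5,"gripper":1.5},{"ax":0,"ay":0,"az":0,"x":0,"y":0,"z":-2,"gripper":1.5},{"ax":0,"ay":0,"az":0,"x":0,"y":0,"z":-5,"gripper":1.5},{"ax":0,"ay":0,"az":0,"x":0,"y":0,"z":-8,"gripper":1.5},{"ax":0,"ay":0,"az":0,"x":0,"y":0,"z":-11,"gripper":1.5},{"ax":0,"ay":0,"az":0,"x":0,"y":0,"z":-12,"gripper":1.5},{"ax":0,"ay":0,"az":0,"x":0,"y":0,"z":-12,"gripper":1.5}]' ;  python3 - <<'E'
from h import go
go((550,250,145))
from rig import arm; import cv2
c=arm.read_camera("wrist"); cv2.imwrite("pics/w4.png",c["color"][...,::-1])
E
```

```text
t: 10.85
tool_pos: [617.8, 252.9, 24.8]
orientation: [179.9, 0.1, 157.9]
contact_force: [-0.8, 0.7, 5.3]
finger_gap: 0.242
grip_force: 39.8
t: 11.43
tool_pos: [618.6, 253.0, 146.6]
orientation: [179.7, 0.3, 157.9]
contact_force: [0.4, 0.9, -1.3]
finger_gap: 0.242
grip_force: 39.3
t 11.43 tcp [618.6 253.  146.6] rpy [179.7   0.3 157.9] F [ 0.4  0.9 -1.3] gap 20.6 grip 39.3
(550, 250, 145) -> [ 6.24 -2.86  0.12]
```

View pics/w4.png

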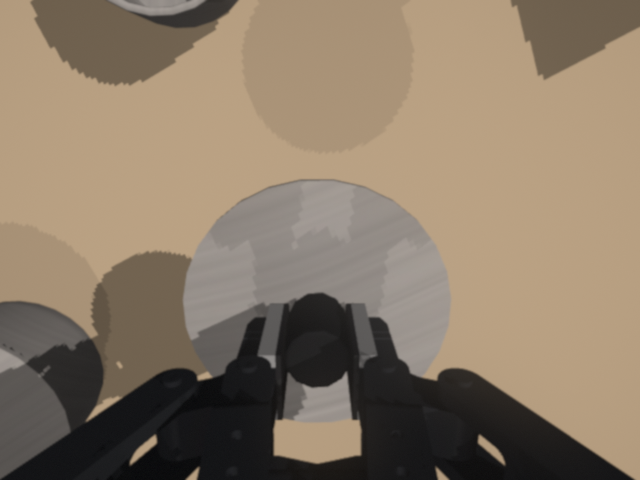

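Medium-bowl candidates in the first scene picture: grey steel (428,244), red (415,215), blue (460,219) and blue (483,247). The grey one fits ("steel; blue or red not meant"). I'll confirm it in a closer view next.

```bash
python3 -m pendant '[{"ax":0,"ay":0,"az":0,"x":1.5,"y":-0.7,"z":0,"gripper":1.5},{"ax":0,"ay":0,"az":0,"x":3.5,"y":-1.6,"z":0,"gripper":1.5},{"ax":0,"ay":0,"az":0,"x":5.5,"y":-2.5,"z":0,"gripper":1.5},{"ax":0,"ay":0,"az":0,"x":6.2,"y":-2.9,"z":0,"gripper":1.5},{"ax":0,"ay":0,"az":0,"x":6.2,"y":-2.9,"z":0,"gripper":1.5},{"ax":0,"ay":0,"az":0,"x":6.2,"y":-2.9,"z":0,"gripper":1.5}]'|head -2;  python3 - <<'E'
from h import go
go((439,244,145))
from rig import arm; import cv2
c=arm.read_camera("wrist"); cv2.imwrite("pics/w5.png",c["color"][...,::-1])
E
```

```text
t: 11.98
tool_pos: [547.8, 248.9, 141.8]
t 11.98 tcp [547.8 248.9 141.8] rpy [-1.799e+02 -1.000e-01  1.579e+02] F [ 0.4  0.3 -0.5] gap 20.8 grip 39.3
(439, 244, 145) -> [ 9.9  -4.55 -0.3 ]
```

View pics/w5.png

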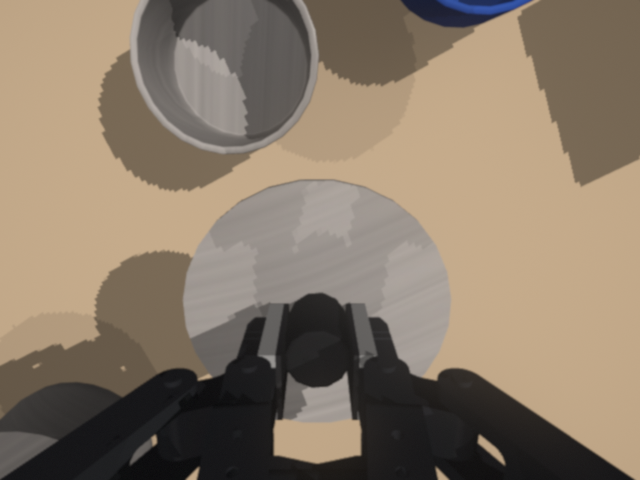

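```bash
cat > wb2.py <<'E'
import sys; from h import *; from rig import arm
# args: lid radius, bowl rim radius, rim z, bowl seed u v
rl,rb,zb,u,v=map(float,sys.argv[1:6])
c=arm.read_camera("wrist"); s=arm.observe(); dz=s["tool_pos"][2]-24.5
hsv=cv2.cvtColor(c["color"],cv2.COLOR_RGB2HSV)
m=cv2.morphologyEx(((hsv[...,1]<50)&(hsv[...,2]>40)).astype(np.uint8),2,np.ones((5,5)))
def ct(seed):
    B,st,_=blob(m,seed); print('blob',st)
    q=max(cv2.findContours(B,0,1)[0],key=cv2.contourArea); return cv2.convexHull(q)[:,0].astype(float) if 0 else q[:,0].astype(float)
l=ct((318,215)); l=l[(l[:,1]<325)]
b=ct((u,v)); b=b[(b[:,1]>4)&(b[:,0]>3)&(b[:,0]<636)]
L=circle(cast(c,l,dz+7.5),rl,(0,0),False); W=circle(cast(c,b,zb),rb,(0,0),False)
print('lid',L,'bowl',W,'lid-tcp',L[0]-s["tool_pos"][:2]); t=s["tool_pos"][:2]+W[0]-L[0]
go((*t,s["tool_pos"][2]),(*W[0],s["tool_pos"][2]))
E
python3 wb2.py 52 46 52 225 20
```

```text
blob [  183   180   268   198 36797]
blob [  129     0   189   152 24106]
lid (array([548.66266908, 249.84887545]), np.float64(0.33951900140824876), 539) bowl (array([437.57209838, 245.69906571]), np.float64(0.3619218564849014), 366) lid-tcp [-0.61704372  1.2058609 ]
t 12.08 tcp [549.3 248.6 142.6] rpy [-1.800e+02  1.000e-01  1.579e+02] F [ 0.   0.3 -1.2] gap 20.9 grip 39.3
(np.float64(438.1891420952103), np.float64(244.49320481775538), np.float64(142.62867447612308)) -> [ 1.013e+01 -4.570e+00 -1.000e-02]
(np.float64(437.57209837877053), np.float64(245.69906571303798), np.float64(142.62867447612308)) -> [ 1.024e+01 -4.480e+00 -1.000e-02]
```

```bash
python3 -m pendant '[{"ax":0,"ay":0,"az":0,"x":3,"y":-1.3,"z":0,"gripper":1.5},{"ax":0,"ay":0,"az":0,"x":6,"y":-2.7,"z":0,"gripper":1.5},{"ax":0,"ay":0,"az":0,"x":9,"y":-4,"z":0.5,"gripper":1.5},{"ax":0,"ay":0,"az":0,"x":10.2,"y":-4.5,"z":2,"gripper":1.5},{"ax":0,"ay":0,"az":0,"x":10.2,"y":-4.5,"z":4,"gripper":1.5},{"ax":0,"ay":0,"az":0,"x":10.2,"y":-4.5,"z":5.3,"gripper":1.5},{"ax":0,"ay":0,"az":0,"x":10.2,"y":-4.5,"z":5.3,"gripper":1.5},{"ax":0,"ay":0,"az":0,"x":10.2,"y":-4.5,"z":5.3,"gripper":1.5}]' ; python3 -c "
from h import go
go((438,245,71.5))"
```

```text
t: 12.75
tool_pos: [437.6, 245.2, 90.0]
orientation: [-179.9, 0.0, 157.8]
contact_force: [0.7, 0.3, -0.8]
finger_gap: 0.24
grip_force: 39.4
t 12.75 tcp [437.6 245.2  90. ] rpy [-179.9    0.   157.8] F [ 0.7  0.3 -0.8] gap 20.5 grip 39.4
(438, 245, 71.5) -> [-0.04 -0.01  1.85]
```

```bash
python3 -m pendant '[{"ax":0,"ay":0,"az":0,"x":0,"y":0,"z":0.3,"gripper":1.5},{"ax":0,"ay":0,"az":0,"x":0,"y":0,"z":0.7,"gripper":1.5},{"ax":0,"ay":0,"az":0,"x":0,"y":0,"z":1.0,"gripper":1.5},{"ax":0,"ay":0,"az":0,"x":0,"y":0,"z":1.2,"gripper":1.5},{"ax":0,"ay":0,"az":0,"x":0,"y":0,"z":1.4,"gripper":1.5},{"ax":0,"ay":0,"az":0,"x":0,"y":0,"z":1.6,"gripper":1.5},{"ax":0,"ay":0,"az":0,"x":0,"y":0,"z":1.7,"gripper":1.5},{"ax":0,"ay":0,"az":0,"x":0,"y":0,"z":1.7,"gripper":1.5}]'; python3 -m pendant '[{"ax":0,"ay":0,"az":0,"x":0,"y":0,"z":0.05,"gripper":1.5},{"ax":0,"ay":0,"az":0,"x":0,"y":0,"z":0.1,"gripper":1.5},{"ax":0,"ay":0,"az":0,"x":0,"y":0,"z":0.1,"gripper":1.5}]'
```

```text
t: 13.42
tool_pos: [436.7, 245.7, 73.1]
orientation: [-180.0, -0.0, 157.9]
contact_force: [0.6, 0.4, -1.2]
finger_gap: 0.237
grip_force: 39.4
t: 13.67
tool_pos: [436.9, 245.8, 72.3]
orientation: [180.0, 0.0, 157.9]
contact_force: [0.6, 0.3, -0.9]
finger_gap: 0.244
grip_force: 39.4
```

```bash
python3 -m pendant '[{"ax":0,"ay":0,"az":0,"x":0,"y":0,"z":0.05,"gripper":1.5},{"ax":0,"ay":0,"az":0,"x":0,"y":0,"z":0.1,"gripper":1.5},{"ax":0,"ay":0,"az":0,"x":0,"y":0,"z":0.1,"gripper":1.5},{"ax":0,"ay":0,"az":0,"x":0,"y":0,"z":0.1,"gripper":1.5}]' | head -4
```

```text
t: 14.0
tool_pos: [436.9, 245.7, 71.3]
orientation: [-180.0, -0.0, 157.9]
contact_force: [-0.8, -0.2, -1.8]
```

```bash
python3 -m pendant '[{"ax":0,"ay":0,"az":0,"x":0,"y":0,"z":0.05,"gripper":1.5},{"ax":0,"ay":0,"az":0,"x":0,"y":0,"z":0.1,"gripper":1.5},{"ax":0,"ay":0,"az":0,"x":0,"y":0,"z":0.1,"gripper":1.5},{"ax":0,"ay":0,"az":0,"x":0,"y":0,"z":0.1,"gripper":1.5}]' | head -4
```

```text
t: 14.33
tool_pos: [437.0, 245.8, 70.8]
orientation: [180.0, -0.0, 157.9]
contact_force: [-2.8, -0.7, 4.9]
```

```bash
python3 -m pendant '[{"ax":0,"ay":0,"az":0,"x":0,"y":0,"z":0.05,"gripper":2.2},{"ax":0,"ay":0,"az":0,"x":0,"y":0,"z":0.05,"gripper":2.6},{"ax":0,"ay":0,"az":0,"x":0,"y":0,"z":0,"gripper":3.2},{"ax":0,"ay":0,"az":0,"x":0,"y":0,"z":0,"gripper":4},{"ax":0,"ay":0,"az":0,"x":0,"y":0,"z":-1,"gripper":4.5},{"ax":0,"ay":0,"az":0,"x":0,"y":0,"z":-4,"gripper":5},{"ax":0,"ay":0,"az":0,"x":0,"y":0,"z":-8,"gripper":5},{"ax":0,"ay":0,"az":0,"x":0,"y":0,"z":-10,"gripper":5}]' | tail -3; python3 -c "
from h import go
go((462,-25,170))
from rig import arm; import cv2
c=arm.read_camera('side'); cv2.imwrite('pics/s6.png',cv2.resize(c['color'][120:270,150:350,::-1],None,fx=4,fy=4))"
```

```text
contact_force: [1.3, -0.1, 0.8]
finger_gap: 0.583
grip_force: 0.0
t 15.0 tcp [438.9 246.3 174.7] rpy [179.7   0.2 157.9] F [ 1.3 -0.1  0.8] gap 49.8 grip 0.0
(462, -25, 170) -> [-12.36 -24.26   0.4 ]
```

View pics/s6.png

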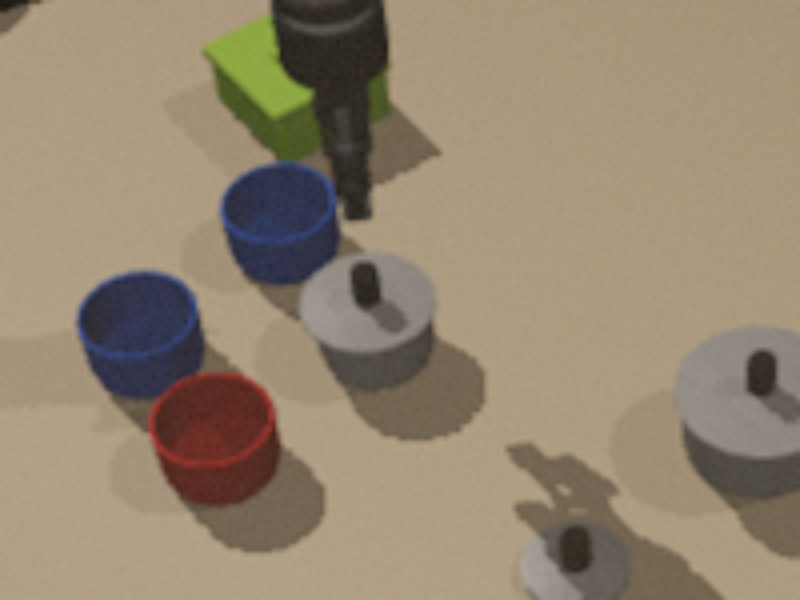

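```bash
cat > chk.py <<'E'
from h import *; from rig import arm
I={n:arm.read_camera(n) for n in("scene","side")}
def an(name,x,y,zb,r,bias):
    uvs=[]
    for n,c in I.items():
        hsv=cv2.cvtColor(c["color"],cv2.COLOR_RGB2HSV)
        k=proj(c,(x,y,zb+27)); B,st,ce=blob(hsv[...,2]<55,k)
        ys,xs=np.nonzero(B); p=np.polyfit(ys,xs,1)
        a=proj(c,(x,y,zb+13));b=proj(c,(x,y,zb+42))
        print(name,n,'knob ctr',np.round(ce,1),'exp',np.round(k,1),'slope',round(p[0],3),'exp',round((a[0]-b[0])/(a[1]-b[1]),3),st[:4]); uvs.append(ce)
        m=cv2.morphologyEx(((hsv[...,1]<50)&(hsv[...,2]>25)).astype(np.uint8),2,np.ones((3,3)))
        B,st,_=blob(m,proj(c,(x,y,zb+10))); q=cv2.convexHull(max(cv2.findContours(B,0,1)[0],key=cv2.contourArea))[:,0].astype(float)
        q=np.concatenate([np.linspace(q[i-1],q[i],4) for i in range(len(q))])
        print('   plate',np.round(circle(cast(c,q,zb+7.5),r,c["origin"][:2])[0],1),circle(cast(c,q,zb+7.5),r,c["origin"][:2])[1:],st[:4])
    print('   tri',np.round(tri(list(I.values()),uvs),1))
an('medium',437.6,245.5,46,52,0); an('large',638.6,11,54,64,0); an('small',463,-24,0,40,0)
E
python3 chk.py
```

```text
medium scene knob ctr [429.2 228.2] exp [428.9 228.6] slope -0.078 exp -0.118 [425 222   9  13]
   plate [435. 248.] (np.float64(0.8273269795441607), 38) [409 226  40  35]
medium side knob ctr [241. 191.] exp [240.7 189.5] slope 0.104 exp 0.15 [238 186   7  11]
   plate [435.4 242.4] (np.float64(0.6354598194582763), 42) [225 183  34  34]
   tri [436.  244.2  71.3]
large scene knob ctr [320.9 258.9] exp [321.3 258.6] slope 0.017 exp 0.03 [317 252   9  14]
   plate [583.2   4.9] (np.float64(5.9703899800217), 25) [295 238  54  63]
large side knob ctr [339.9 213.6] exp [338.8 211.6] slope -0.077 exp -0.048 [337 208   7  11]
   plate [638.8   5.4] (np.float64(0.3732687227899447), 54) [318 202  44  42]
   tri [638.    7.5  78.2]
small scene knob ctr [325.  238.8] exp [324.6 238.3] slope -0.0 exp 0.025 [322 233   7  12]
   plate [466.2 -21.5] (np.float64(1.3342753525823028), 22) [295 238  54  63]
small side knob ctr [293.6 257.1] exp [292.9 256.1] slope 0.046 exp 0.053 [291 252   6  11]
   plate [461.4 -28.2] (np.float64(0.7484364433812765), 32) [280 252  27  21]
   tri [463.1 -24.5  24.7]
```

```bash
python3 -m pendant '[{"ax":0,"ay":0,"az":0,"x":-1.5,"y":-3,"z":0,"gripper":5},{"ax":0,"ay":0,"az":0,"x":-3,"y":-6,"z":0,"gripper":5},{"ax":0,"ay":0,"az":0,"x":-4.7,"y":-9.5,"z":0,"gripper":5},{"ax":0,"ay":0,"az":0,"x":-6.4,"y":-13,"z":0,"gripper":5},{"ax":0,"ay":0,"az":0,"x":-8.1,"y":-16.5,"z":0,"gripper":5},{"ax":0,"ay":0,"az":0,"x":-9.8,"y":-20,"z":0,"gripper":5},{"ax":0,"ay":0,"az":0,"x":-11.5,"y":-23,"z":1,"gripper":5},{"ax":0,"ay":0,"az":0,"x":-12.4,"y":-24.3,"z":3,"gripper":5}]' >/dev/null;python3 -m pendant '[{"ax":0,"ay":0,"az":0,"x":0,"y":0,"z":2,"gripper":5},{"ax":0,"ay":0,"az":0,"x":0,"y":0,"z":4,"gripper":5},{"ax":0,"ay":0,"az":0,"x":0,"y":0,"z":6,"gripper":5},{"ax":0,"ay":0,"az":0,"x":0,"y":0,"z":6,"gripper":5},{"ax":0,"ay":0,"az":0,"x":0,"y":0,"z":6,"gripper":5}]'|head -2; python3 wl.py 463.5 -24 40
```

```text
t: 16.23
tool_pos: [458.4, -26.1, 78.9]
lid plate [463.3 -22.1] res (np.float64(0.38352691666992555), 430) [  249   196   155   145 17472]
knob blob ctr cast@32 [[469.6 -27.2]] [322. 304.] [322 304   1   1   1]
t 16.28 tcp [459.8 -26.1  80.1] rpy [-1.799e+02 -1.000e-01  1.579e+02] F [-0.  -1.4  0.4] gap 50.1 grip 0.0
(463.5, -24.0, 25) -> [-0.26  0.34  5.51]
(463.5, -24.0, 80) -> [-0.26  0.34  0.01]
```

Plate at (463.3,−22.1), consistent with stereo. Grasp at about (462.8,−23).

```bash
python3 -m pendant '[{"ax":0,"ay":0,"az":0,"x":-0.2,"y":0.4,"z":1,"gripper":5},{"ax":0,"ay":0,"az":0,"x":-0.2,"y":0.4,"z":3,"gripper":5},{"ax":0,"ay":0,"az":0,"x":-0.2,"y":0.4,"z":4.8,"gripper":4.5},{"ax":0,"ay":0,"az":0,"x":-0.2,"y":0.4,"z":5.5,"gripper":4.5},{"ax":0,"ay":0,"az":0,"x":-0.2,"y":0.4,"z":5.5,"gripper":4.5},{"ax":0,"ay":0,"az":0,"x":-0.2,"y":0.4,"z":5.5,"gripper":4.5}]' 40;  python3 -c "
from h import go
go((462.8,-23,24.5))"
```

```text
t: 16.78
tool_pos: [464.3, -23.1, 25.7]
orientation: [180.0, 0.0, 157.9]
contact_force: [-0.3, 0.2, -0.0]
finger_gap: 0.528
grip_force: 0.0
t 16.78 tcp [464.3 -23.1  25.7] rpy [180.    0.  157.9] F [-0.3  0.2 -0. ] gap 45.1 grip 0.0
(462.8, -23, 24.5) -> [ 0.14 -0.05  0.12]
```

```bash
python3 -m pendant '[{"ax":0,"ay":0,"az":0,"x":0.1,"y":0,"z":0.1,"gripper":3},{"ax":0,"ay":0,"az":0,"x":0.1,"y":0,"z":0.1,"gripper":2.4},{"ax":0,"ay":0,"az":0,"x":0.1,"y":0,"z":0.1,"gripper":1.5},{"ax":0,"ay":0,"az":0,"x":0.1,"y":0,"z":0.1,"gripper":1.5},{"ax":0,"ay":0,"az":0,"x":0.1,"y":0,"z":0.1,"gripper":1.5},{"ax":0,"ay":0,"az":0,"x":0.1,"y":0,"z":0.1,"gripper":1.5},{"ax":0,"ay":0,"az":0,"x":0.1,"y":0,"z":0.1,"gripper":1.5},{"ax":0,"ay":0,"az":0,"x":0.1,"y":0,"z":0.1,"gripper":1.5}]' 40; python3 -m pendant '[{"ax":0,"ay":0,"az":0,"x":0,"y":0,"z":-0.5,"gripper":1.5},{"ax":0,"ay":0,"az":0,"x":0,"y":0,"z":-2,"gripper":1.5},{"ax":0,"ay":0,"az":0,"x":0,"y":0,"z":-5,"gripper":1.5},{"ax":0,"ay":0,"az":0,"x":0,"y":0,"z":-8,"gripper":1.5},{"ax":0,"ay":0,"az":0,"x":0,"y":0,"z":-11,"gripper":1.5},{"ax":0,"ay":0,"az":0,"x":0,"y":0,"z":-12,"gripper":1.5},{"ax":0,"ay":0,"az":0,"x":0,"y":0,"z":-12,"gripper":1.5}]' ;  python3 -c "
from h import go
go((590,-190,145),(650,-190,145),(628,-290,145))"
```

```text
t: 17.45
tool_pos: [463.7, -22.7, 25.3]
orientation: [179.9, 0.1, 157.9]
contact_force: [-1.3, 0.8, 6.5]
finger_gap: 0.243
grip_force: 39.4
t: 18.03
tool_pos: [465.1, -22.9, 147.1]
orientation: [179.8, 0.3, 157.9]
contact_force: [-0.8, 0.2, -1.0]
finger_gap: 0.241
grip_force: 39.2
t 18.03 tcp [465.1 -22.9 147.1] rpy [179.8   0.3 157.9] F [-0.8  0.2 -1. ] gap 20.6 grip 39.2
(590, -190, 145) -> [-17.86 -10.79   0.27]
(650, -190, 145) -> [-23.42  -8.53   0.31]
(628, -290, 145) -> [-25.14 -18.62   0.29]
```

```bash
python3 -m pendant '[{"ax":0,"ay":0,"az":0,"x":-3,"y":-1,"z":0,"gripper":1.5},{"ax":0,"ay":0,"az":0,"x":-6.5,"y":-2.1,"z":0,"gripper":1.5},{"ax":0,"ay":0,"az":0,"x":-10,"y":-3.2,"z":0,"gripper":1.5},{"ax":0,"ay":0,"az":0,"x":-13.5,"y":-4.3,"z":0,"gripper":1.5},{"ax":0,"ay":0,"az":0,"x":-17,"y":-5.4,"z":0,"gripper":1.5},{"ax":0,"ay":0,"az":0,"x":-20.5,"y":-6.5,"z":0,"gripper":1.5},{"ax":0,"ay":0,"az":0,"x":-24,"y":-7.6,"z":0,"gripper":1.5},{"ax":0,"ay":0,"az":0,"x":-26.5,"y":-8.3,"z":0,"gripper":1.5}]' >/dev/null; python3 -m pendant '[{"ax":0,"ay":0,"az":0,"x":0,"y":0,"z":0,"gripper":1.5},{"ax":0,"ay":0,"az":0,"x":0,"y":0,"z":0,"gripper":1.5},{"ax":0,"ay":0,"az":0,"x":0,"y":0,"z":0,"gripper":1.5}]'|head -3;python3 - <<'E'
from h import go
go((628,-290,145))
from rig import arm; import cv2
c=arm.read_camera("wrist"); cv2.imwrite("pics/w7.png",c["color"][...,::-1])
E
```

```text
t: 18.95
tool_pos: [675.7, -198.5, 141.9]
orientation: [180.0, -0.3, 157.9]
t 18.95 tcp [ 675.7 -198.5  141.9] rpy [180.   -0.3 157.9] F [ 0.1  0.8 -0.8] gap 20.6 grip 39.3
(628, -290, 145) -> [  0.98 -10.27  -0.31]
```

View pics/w7.png

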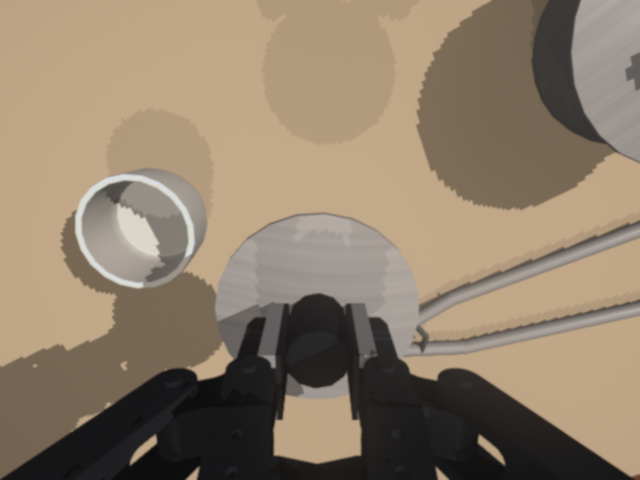

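```bash
sed -e 's/l=l\[(l\[:,1\]<325)\]/l=l[(l[:,1]<325)\&(l[:,0]<400)]/' -e 's/dz+7.5),rl,(0,0),False/dz+7.5),rl,(0,0),False/' -e 's/rb,(0,0),False/rb,c["origin"][:2],True/' -e 's/24\.5$/25.3/' wb2.py > wb3.py; python3 wb3.py 40 34 44 90 200
```

```text
blob [  215   213   425   168 27345]
blob [   74   168   131   120 12274]
lid (array([ 629.62445025, -205.52066636]), np.float64(8.380728151258666), 370) bowl (array([ 628.03732671, -289.11370804]), np.float64(0.2653195468236653), 184) lid-tcp [-46.60304989  -7.9068053 ]
t 19.05 tcp [ 676.2 -197.6  143.5] rpy [ 1.799e+02 -1.000e-01  1.580e+02] F [-0.3  0.8 -1. ] gap 21.3 grip 39.3
(np.float64(674.640376605453), np.float64(-281.20690273730804), np.float64(143.47870243251214)) -> [-2.99 -7.81 -0.02]
(np.float64(628.037326714876), np.float64(-289.11370804052524), np.float64(143.47870243251214)) -> [ 1.030e+00 -1.029e+01 -1.000e-02]
```

```bash
sed -i 's/l\[:,1\]<325/l[:,1]<295/; s/(l\[:,0\]<400)\]/(l[:,0]<400)]; print(l.min(0),l.max(0),cast(c,l,dz+7.5).mean(0))/' wb3.py; python3 wb3.py 40 34 44 90 200
```

```text
blob [  215   213   425   165 27304]
[217. 213.] [399. 294.] [ 644.12154174 -191.37359355]
blob [   74   167   131   120 12228]
lid (array([ 676.26583277, -196.42575682]), np.float64(0.12677227304956062), 212) bowl (array([ 628.03282815, -289.10448839]), np.float64(0.29210599486425437), 182) lid-tcp [-0.21435188  1.21641475]
t 19.1 tcp [ 676.5 -197.6  144. ] rpy [ 1.799e+02 -1.000e-01  1.580e+02] F [-0.   0.4 -0.3] gap 20.5 grip 39.3
(np.float64(628.2471800373742), np.float64(-290.3209031378653), np.float64(144.03105821536798)) -> [ 9.90e-01 -1.04e+01 -1.00e-02]
(np.float64(628.0328281541979), np.float64(-289.10448839058455), np.float64(144.03105821536798)) -> [ 1.06e+00 -1.03e+01 -1.00e-02]
```

```bash
python3 -m pendant '[{"ax":0,"ay":0,"az":0,"x":0.3,"y":-3,"z":0,"gripper":1.5},{"ax":0,"ay":0,"az":0,"x":0.6,"y":-6,"z":0,"gripper":1.5},{"ax":0,"ay":0,"az":0,"x":0.9,"y":-9,"z":0.5,"gripper":1.5},{"ax":0,"ay":0,"az":0,"x":1,"y":-10.4,"z":2,"gripper":1.5},{"ax":0,"ay":0,"az":0,"x":1,"y":-10.4,"z":4,"gripper":1.5},{"ax":0,"ay":0,"az":0,"x":1,"y":-10.4,"z":6,"gripper":1.5},{"ax":0,"ay":0,"az":0,"x":1,"y":-10.4,"z":6.1,"gripper":1.5},{"ax":0,"ay":0,"az":0,"x":1,"y":-10.4,"z":6.1,"gripper":1.5}]' | head -4; python3 -m pendant '[{"ax":0,"ay":0,"az":0,"x":0,"y":0,"z":0,"gripper":1.5},{"ax":0,"ay":0,"az":0,"x":0,"y":0,"z":0,"gripper":1.5}]' | head -4; python3 -c "
from h import go
go((628.2,-290,64.3))"
```

```text
t: 19.77
tool_pos: [628.0, -289.8, 82.3]
orientation: [179.9, -0.2, 158.0]
contact_force: [0.2, 0.0, 0.1]
t: 19.93
tool_pos: [630.0, -291.9, 85.4]
orientation: [-180.0, 0.2, 158.0]
contact_force: [0.0, -0.1, -1.1]
t 19.93 tcp [ 630.  -291.9   85.4] rpy [-180.     0.2  158. ] F [ 0.  -0.1 -1.1] gap 20.8 grip 39.3
(628.2, -290, 64.3) -> [0.24 0.11 2.11]
```

```bash
python3 -m pendant '[{"ax":0,"ay":0,"az":0,"x":0.1,"y":0.1,"z":0.3,"gripper":1.5},{"ax":0,"ay":0,"az":0,"x":0.1,"y":0.1,"z":0.7,"gripper":1.5},{"ax":0,"ay":0,"az":0,"x":0.1,"y":0.1,"z":1.0,"gripper":1.5},{"ax":0,"ay":0,"az":0,"x":0.1,"y":0.1,"z":1.2,"gripper":1.5},{"ax":0,"ay":0,"az":0,"x":0.1,"y":0.1,"z":1.4,"gripper":1.5},{"ax":0,"ay":0,"az":0,"x":0.1,"y":0.1,"z":1.6,"gripper":1.5},{"ax":0,"ay":0,"az":0,"x":0.1,"y":0.1,"z":1.7,"gripper":1.5},{"ax":0,"ay":0,"az":0,"x":0.1,"y":0.1,"z":1.7,"gripper":1.5}]' | head -4; python3 -m pendant '[{"ax":0,"ay":0,"az":0,"x":0,"y":0,"z":0,"gripper":1.5},{"ax":0,"ay":0,"az":0,"x":0,"y":0,"z":0,"gripper":1.5}]' | head -4
```

```text
t: 20.6
tool_pos: [627.9, -290.6, 65.9]
orientation: [180.0, -0.0, 157.9]
contact_force: [-1.2, -0.6, 0.1]
t: 20.77
tool_pos: [628.2, -290.7, 66.4]
orientation: [-180.0, 0.0, 157.9]
contact_force: [0.3, -0.1, -0.6]
```

```bash
python3 -m pendant '[{"ax":0,"ay":0,"az":0,"x":0,"y":0,"z":0.05,"gripper":1.5},{"ax":0,"ay":0,"az":0,"x":0,"y":0,"z":0.1,"gripper":1.5},{"ax":0,"ay":0,"az":0,"x":0,"y":0,"z":0.15,"gripper":1.5},{"ax":0,"ay":0,"az":0,"x":0,"y":0,"z":0.2,"gripper":1.5},{"ax":0,"ay":0,"az":0,"x":0,"y":0,"z":0.2,"gripper":1.5}]' | head -4; python3 -m pendant '[{"ax":0,"ay":0,"az":0,"x":0,"y":0,"z":0.05,"gripper":1.5},{"ax":0,"ay":0,"az":0,"x":0,"y":0,"z":0.1,"gripper":1.5},{"ax":0,"ay":0,"az":0,"x":0,"y":0,"z":0.1,"gripper":1.5},{"ax":0,"ay":0,"az":0,"x":0,"y":0,"z":0.1,"gripper":1.5}]' | head -4
```

```text
t: 21.18
tool_pos: [628.1, -290.5, 64.1]
orientation: [180.0, -0.0, 157.9]
contact_force: [-0.3, 0.3, -1.0]
t: 21.52
tool_pos: [628.2, -290.6, 63.6]
orientation: [180.0, 0.0, 157.9]
contact_force: [-1.0, 0.3, 1.4]
```

```bash
python3 -m pendant '[{"ax":0,"ay":0,"az":0,"x":0,"y":0,"z":0.03,"gripper":1.5},{"ax":0,"ay":0,"az":0,"x":0,"y":0,"z":0.03,"gripper":2.2},{"ax":0,"ay":0,"az":0,"x":0,"y":0,"z":0.03,"gripper":2.6},{"ax":0,"ay":0,"az":0,"x":0,"y":0,"z":0,"gripper":3.4},{"ax":0,"ay":0,"az":0,"x":0,"y":0,"z":0,"gripper":4.2},{"ax":0,"ay":0,"az":0,"x":0,"y":0,"z":-1.5,"gripper":4.5},{"ax":0,"ay":0,"az":0,"x":0,"y":0,"z":-5,"gripper":5},{"ax":0,"ay":0,"az":0,"x":0,"y":0,"z":-9,"gripper":5}]' | head -4;  python3 -m pendant '[{"ax":0,"ay":0,"az":0,"x":2,"y":1,"z":-3,"gripper":5},{"ax":0,"ay":0,"az":0,"x":5,"y":2,"z":-6,"gripper":5},{"ax":0,"ay":0,"az":0,"x":8,"y":3,"z":-7,"gripper":5},{"ax":0,"ay":0,"az":0,"x":11,"y":4,"z":-7,"gripper":5},{"ax":0,"ay":0,"az":0,"x":13,"y":5,"z":-7,"gripper":5},{"ax":0,"ay":0,"az":0,"x":13,"y":5,"z":-7,"gripper":5},{"ax":0,"ay":0,"az":0,"x":13,"y":5,"z":-7,"gripper":5}]' | head -2
python3 - <<'E'
from rig import arm; import cv2, numpy as np
a=arm.read_camera("scene")["color"]; b=arm.read_camera("side")["color"]
im=np.vstack([cv2.resize(a[210:335,180:500],(800,312)),cv2.resize(b[160:330,190:440],None,fx=1.6,fy=1.6).repeat(1,0)[:,:400].copy() if 0 else cv2.copyMakeBorder(cv2.resize(b[170:320,200:430],(441,288)),0,0,0,359,0)])
cv2.imwrite("pics/f.png",im[...,::-1])
exec(open('chk.py').read()); an('ramekin',628,-289.8,38,40,0)
E
```

```text
t: 22.18
tool_pos: [626.4, -289.2, 150.9]
orientation: [180.0, -0.4, 157.9]
contact_force: [1.2, 0.6, 0.4]
t: 22.77
tool_pos: [526.4, -194.2, 223.7]
medium scene knob ctr [429.3 228.1] exp [428.9 228.6] slope -0.1 exp -0.118 [425 222   9  13]
   plate [434.8 248.1] (np.float64(0.5330955540968318), 38) [409 226  40  35]
medium side knob ctr [241.3 191.3] exp [240.7 189.5] slope 0.054 exp 0.15 [238 186   7  10]
   plate [435.6 242.8] (np.float64(0.82950781546743), 37) [225 183  34  34]
   tri [436.1 243.8  71.3]
large scene knob ctr [320.9 259. ] exp [321.3 258.6] slope 0.019 exp 0.03 [317 252   9  14]
   plate [641.2  10.7] (np.float64(0.5696428995856806), 42) [295 252  54  49]
large side knob ctr [352.7 218.8] exp [338.8 211.6] slope -0.062 exp -0.048 [336 198  33  55]
   plate [638.6   4.9] (np.float64(0.3334512441814361), 36) [318 202  27  42]
   tri [654.2  -6.5  76.5]
small scene knob ctr [320.9 259. ] exp [324.6 238.3] slope 0.019 exp 0.025 [317 252   9  14]
   plate [529.2 -16.7] (np.float64(8.50654651758208), 25) [295 252  54  49]
small side knob ctr [352.7 218.8] exp [292.9 256.1] slope -0.062 exp 0.053 [336 198  33  55]
   plate [658.9  72.3] (np.float64(2.456895858481971), 28) [318 202  27  42]
   tri [654.2  -6.5  76.5]
ramekin scene knob ctr [203.7 248.4] exp [203.8 248.2] slope 0.108 exp 0.195 [200 243   9  12]
   plate [ 630.5 -288.7] (np.float64(0.9495883713401057), 33) [190 247  31  29]
ramekin side knob ctr [395.9 294. ] exp [396.9 290.2] slope 0.089 exp -0.203 [395 290   4   8]
   plate [ 626.8 -294.5] (np.float64(0.2924233473841653), 43) [382 284  30  30]
   tri [ 621.3 -295.    59.3]
```

View pics/f.png

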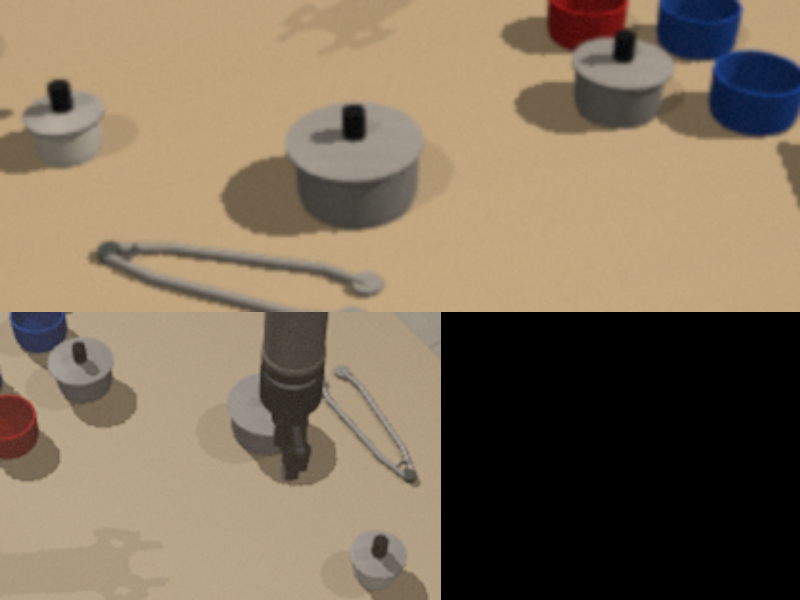

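All three lids sit level and centred on their bowls, and the tool is clear of everything (TCP z about 224 mm).

```bash
python3 -c "
from rig import arm; print(arm.hand_in())"
```

```text
the job is handed in; nothing more can be done
None
```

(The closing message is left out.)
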